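# File the dry paint sample in the packed sample rack

## Task

The blue paint sample block leaning in the drying stand is dry: take it out and file it upright in the sample rack, between the white and the black block, working its bevelled foot down between them so that they part, until it stands fully home on the rack's floor. Do not drop it, leave all five blocks standing upright in the rack, and leave the red block and the other things on the bench alone.

Things in the scene. Friction and masses are not known exactly. Their poses are not given: they have to be found in the camera images.
- sample: Blue block, 24 mm thick (x), 54 wide (y), 120 tall (z), both ends bevelled on the broad faces to 10 mm thick over the last 20 mm; origin at centre of foot; loose, about 0.11 kg, smooth lacquer (slides easily on others). It sits on one seat of the stand (which one varies), leaning 30 deg, top away from the robot (to the stand's +x). Either broad face may face either way in the rack
- block_red: Red block, same shape, lean and origin as the blue one, on the stand's other seat, 108 to 132 mm from it centre to centre; it stays there
- stand: Grey drying stand, fixed, origin at table level under the middle. Seats at y = +-60 mm (+-6). A block's foot centre is at x 0, height 34 mm, on a sloping ledge 200 mm long in y; behind each seat a slat 36 mm wide, 8 thick supports the block's far (+x) face up to 85 mm along the block. The block's narrow sides are free
- rack: Smooth plywood rack, fixed, origin at table level under its centre. Row runs along its x, block widths along its y. Floor 8 mm thick; inside 126 mm long between end plates 90 tall, 10 thick, and 58 wide between side kerbs 36 tall, flared outward at the top to 81 mm overall. It holds four upright blocks; with a fifth pressed in, about 6 mm of slack is left
- block_white: White block, same shape and origin as the blue one, upright in the rack, one of the middle two (order varies), loose. White-black gap at the start: 3 to 9 mm at their bodies, 14 mm more at the bevelled tops. Both slide aside when a bevelled foot is pressed down between them
- block_black: Black block, same shape and origin as the blue one, upright in the rack, one of the middle two (order varies), loose. White-black gap at the start: 3 to 9 mm at their bodies, 14 mm more at the bevelled tops. Both slide aside when a bevelled foot is pressed down between them
- block_green: Green block, same shape and origin as the blue one, upright at one end of the row in the rack, loose
- block_yellow: Yellow block, same shape and origin as the blue one, upright at one end of the row in the rack, loose
- jar: Small jar with a white lid, 60 mm across, 80 mm tall, loose bystander, origin under its centre
- sanding_block: Cork sanding block 100 x 65 x 30 mm, loose bystander, origin under its centre
- brush: Paint brush about 200 mm long, origin at mid-length lying flat, loose bystander
- cup: White mixing cup, 70 mm across, 80 mm tall, loose bystander, origin under its centre

How it is judged (in metres and radians):
On the way:
1. the gripper has lifted the blue block out of the stand (contact force between the fingers and sample above 0.5 N and distance of sample from where it was at the start of the episode above 0.06 m), for 0.1 s.
At the end, for the whole second after the job is handed in: Blue stands between white and black (centres within 34 mm of each); all five blocks are in the rack, centres within 68 mm of its centre, at rest, within 0.1 rad of upright, feet within 4 mm of its floor; red is within 20 mm of its start (angle between each of sample, block_green, block_white, block_black, block_yellow's own z axis and vertical below 0.1 rad and z of each of sample, block_green, block_white, block_black, block_yellow in the frame of rack below 0.012 m and linear speed of each of sample, block_green, block_white, block_black, block_yellow below 0.02 m/s and horizontal distance between each of sample, block_green, block_white, block_black, block_yellow and rack below 0.068 m and horizontal distance between sample and block_white below 0.034 m and horizontal distance between sample and block_black below 0.034 m and distance of block_red from where it was at the start of the episode below 0.02 m); the robot touches nothing.
It fails at once if a block of the row is toppled (leans more than 30 degrees) (angle between any of block_green, block_white, block_black, block_yellow's own z axis and vertical above 0.52 rad).
It fails at once if the blue block is dropped (moves faster than 0.6 m/s while the fingers do not hold it) (contact force between the fingers and sample below 0.05 N and linear speed of sample above 0.6 m/s).
It fails at once if the red block or a bystander is shoved about (moved more than 30 mm) (distance of any of block_red, jar, sanding_block, brush, cup from where it was at the start of the episode above 0.03 m).
It also fails if it takes over 46 s, if anything falls off the work surface, if the arm or the gripper's body presses on something with over 40 N, if the wrist force passes 120 N, or if a joint passes its speed limit or range.

## Robot

A 7-joint arm with a two-finger parallel gripper is mounted at the origin on the work surface. World frame = base frame: x ahead of the robot, y to its left, z up, the work surface at z = 0. Lengths are in m, angles in degrees, forces in N, time in s.
With the tool pointing down it reaches from about 0.425 to 0.875 m from the base axis. Payload 4.7 kg.
Tool frame: the origin (TCP) lies midway between the tips of the shut fingers; the grasp point (between the pads) lies 19 mm behind it; z points along the fingers, y is the line along which they close (so a half turn about z gives the same grasp; the last joint's range is limited). The gripper opens to 87 mm and grips with 3 to 60 N. Pads are 19 mm wide; open, the fingers measure 117 mm over their backs; the gripper's body (75 mm by 190 mm) begins 51 mm behind the grasp point.
Start: joints at [75.464, 18.392, -4.016, 83.108, 1.295, 78.541, -3.26], TCP at [0.172, -0.627, 0.223] pointing down, gripper open.
Joint ranges: [-163.93, 163.93], [-17.29, 119.83], [-79.2, 71.16], [3.27, 140.29], [-89.18, 269.18], [5.43, 117.66], [-154.24, 154.24]. Speed limits (degrees/s): [147.25, 147.25, 180, 180, 180, 180, 180].

## Interface

Orientations are given as [roll, pitch, yaw] about the fixed x, y, z axes, in that order (R = Rz(yaw) Ry(pitch) Rx(roll)).
In Python, from cell import env, viewer, boxes_of, masks_of gives the robot as it stands. The module is installed in compiled form; this text tells all that it offers.
- The arm moves only by the tool apply_moves, never from a script. Its argument "moves" is a list of rows, each a list of 7 numbers: the shift along the tool's x, y, z scaled (see below), then the turn, a rotation vector about the tool's x, y, z scaled (see below), then the opening, from 0 (shut) to 1 (fully open). A call has 1 to 20 rows; each row is the pose to reach, as a shift and turn from the pose commanded when the call began, along the tool's axes at that moment; what a row does not reach only later rows make up. The controller multiplies each number of a shift by 0.2 m and each number of a turn by 1.5 rad. A row lasts 1/10 s, in which the tool goes at most 50 mm and 8.59 degrees, less where a joint would pass 70% of its speed; a pose out of reach is approached as far as the arm can. A call with a number of a shift or a turn outside -1 to 1 is refused whole. A call with a gripper value outside its range is refused whole. The fingers move at their own pace and stop on an object; "grip_force" is the grip in N (left out, the last holds). Time passes only in rows, so rows that repeat a pose let the fingers close. It gives the time, the measured TCP pose, the force, the opening and the grip force at its end, in the units of the state.
- env.get_obs(): the state, without advancing time (a new reading comes with each control period).
- viewer.read_camera(name): name is "scene" or "side" or "wrist"; returns the picture (480x640x3 uint8, red, green, blue); there is no depth.
- viewer.get_calibration(name): a dict with "fov_y" (degrees; the focal length in pixels is half the picture's height over the tangent of half this angle, whatever the lens; pixels are square), "cx", "cy" (the principal point, pixels), "position" and "orientation" of the camera in the world. Camera axes: x right, y up, looking along -z (the intrinsics and any distortion apply to the point x, -y, -z); pixel columns grow to the right and rows downward; lengths in m; the calibration is good to about 2 mm. A picture is of the moment at which its call begins: read the wrist's pose just before it. get_calibration takes no time and is no camera call; for the wrist camera it gives the pose at the moment of the call.
- env.sign_off(): hands the job in; it is judged then, once.
Trained networks look in the newest picture that a camera, given by its name, has taken for a name from the list of things; names that differ only in an ending like _2 or _b are one class to them, and where a whole thing is asked for, a point or a joint stands for the part that bears it (a point fixed in the world has none). Each returns a list of dicts, best first, with "conf" (0 to 1); they miss things now and then, are a little off and sometimes report something else, mostly with a low value. They report only what shows in the picture. A call takes as long as a camera call.
- boxes_of(camera, target): "location" ([column, row] in pixels, amid what is visible of it).
- masks_of(camera, target): "pixels" (480x640 bool, what is visible of it) and "location" ([column, row] in pixels, amid what is visible of it).
The state is a dict: "time_s": time; "qpos": joint angles; "joint_velocities": joint speeds; "effort": joint torques, N m; "tool_pos": TCP position; "tool_rot": TCP orientation; "force": force on the tool from outside, world axes, zero at the start; "wrist_torque": the same for the moment, N m; "grip_width": finger opening in m; "grasp_force": force on a finger pad.
Only numpy, scipy, OpenCV 4.12 (cv2) and the standard library are available. Lean on these libraries where they do the work, as an engineer would, in place of code of your own. Each camera call takes 0.05 s, during which the arm holds its last target. There are 200 camera calls.

## Working session

There is one attempt and no reset: what is moved stays moved. The work goes in short steps, Python scripts to look and compute and a tool call to move; the robot and the scene stay as the last step left them, time stands still between calls to the robot, and variables do not carry over. Pictures are saved under pics/ and viewed, at most 11 in all, crops included, and the job is handed in when it is done.

Besides the shell and the picture viewer there is one more tool, called by a JSON object that holds its "api" and its "payload", one argument or row to a line. apply_moves: Moves the arm, as the interface text tells. Shifts and turns lie within -1 to 1; 1 stands for 0.2 m of shift or 1.5 rad of turn. Its arguments: {"type":"object","properties":{"moves":{"type":"array","items":{"type":"array","items":{"type":"number","minimum":-1,"maximum":1}}},"grip_force":{"type":"number"}},"required":["moves"]}

```bash
mkdir -p pics; cat > h.py <<'E'
import numpy as np, cv2
from scipy.spatial.transform import Rotation as R
from cell import env, viewer, boxes_of, masks_of
def snap(n,f): 
    im=viewer.read_camera(n); cv2.imwrite('pics/'+f+'.png',im[:,:,::-1]); return im
E
python3 - <<'E'
from h import *
a=snap('scene','s0');b=snap('side','d0')
for n in('scene','side','wrist'): print(n,viewer.get_calibration(n))
o=env.get_obs();print(o)
for c in('scene','side'):
  for t in('sample','block_red','stand','rack','block_white','block_black','block_green','block_yellow','jar','cup','brush','sanding_block'):
    print(c,t,[(np.round(x['location']),round(x['conf'],2)) for x in boxes_of(c,t)[:2]])
E
```

```text
scene {'fov_y': 45.29760159243724, 'cx': 326.85210276895384, 'cy': 244.52522212593234, 'position': array([1.33324946, 0.81233635, 0.81213174]), 'orientation': array([ 52.75318606,   0.68455113, 131.80764479])}
side {'fov_y': 42.64681566259186, 'cx': 312.8169756413968, 'cy': 236.79445592251636, 'position': array([0.04106655, 0.92009843, 1.18450702]), 'orientation': array([  40.40991062,   -0.53496314, -143.80213622])}
wrist {'fov_y': 69.08945866531258, 'cx': 316.12120437891923, 'cy': 238.82009518493388, 'position': array([ 0.23838467, -0.60792025,  0.38460234]), 'orientation': array([-1.45892520e+01,  6.82900699e-02, -7.46816582e+01])}
{'time_s': 0.1, 'qpos': array([75.46292377, 18.43670212, -4.01564605, 83.16661962,  1.29512105,
       78.54272563, -3.25867048]), 'joint_velocities': array([-0.01671033, -0.16897883, -0.03399539, -0.08248169, -0.0128935 ,
       -0.01137132,  0.07943228]), 'effort': array([-5.93198965e-04, -4.92573774e+01, -4.06093905e-01, -3.13401997e+01,
       -6.42250967e-02,  3.94282106e-02,  7.34303831e-05]), 'tool_pos': array([ 0.17182987, -0.62636066,  0.221560
[... 788 characters left out ...]
ene brush [(array([216., 250.]), 0.58)]
scene sanding_block [(array([389., 330.]), 0.47)]
side sample [(array([319., 238.]), 0.94)]
side block_red [(array([305., 278.]), 0.7), (array([327., 178.]), 0.67)]
side stand [(array([327., 293.]), 0.64)]
side rack [(array([436., 178.]), 0.75), (array([327., 290.]), 0.48)]
side block_white [(array([428., 153.]), 0.78)]
side block_black [(array([419., 150.]), 0.87)]
side block_green [(array([440., 163.]), 0.86)]
side block_yellow [(array([411., 146.]), 0.74)]
side jar [(array([218., 290.]), 0.63)]
side cup [(array([294., 388.]), 0.65)]
side brush [(array([305., 277.]), 0.72), (array([325., 177.]), 0.64)]
side sanding_block [(array([255., 214.]), 0.59)]
```

View pics/s0.png

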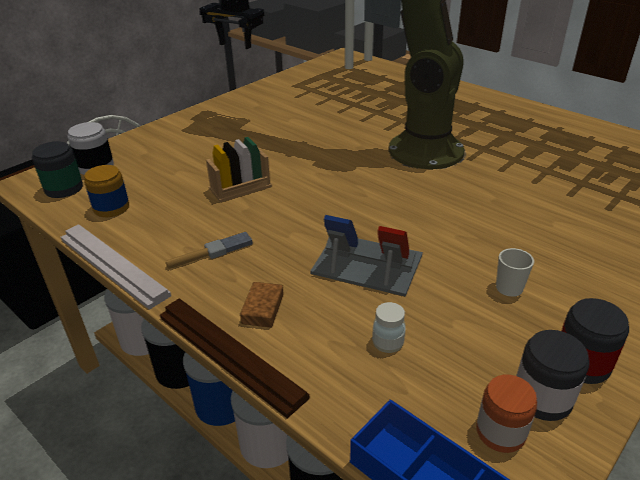

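View pics/d0.png

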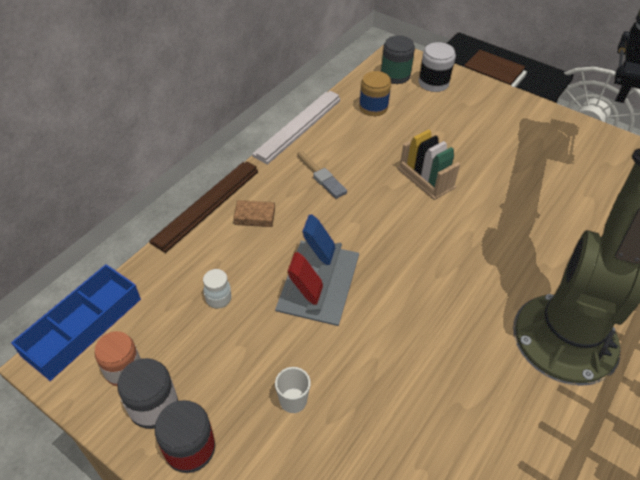

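The scene view shows blue at (340,230) on the stand, red at (393,242), and the rack at (238,170) with the order yellow, black, white, green. The side view agrees: blue (319,238), red (305,278), rack (430,163).

```bash
cat >> h.py <<'E'
def cam(n):
    c=viewer.get_calibration(n); f=240/np.tan(np.radians(c['fov_y'])/2)
    return np.array(c['position']),R.from_euler('xyz',c['orientation'],degrees=True).as_matrix(),f,c['cx'],c['cy']
def ray(C,uv):
    p,M,f,cx,cy=C; d=M@np.array([(uv[0]-cx)/f,-(uv[1]-cy)/f,-1]); return p,d/np.linalg.norm(d)
def proj(C,X):
    p,M,f,cx,cy=C; q=(np.atleast_2d(X)-p)@M; return np.c_[cx-f*q[:,0]/q[:,2],cy+f*q[:,1]/q[:,2]]
def tri(rs):
    A=0;b=0
    for p,d in rs: P=np.eye(3)-np.outer(d,d);A=A+P;b=b+P@p
    X=np.linalg.solve(A,b); return X,max(np.linalg.norm(np.cross(X-p,d)) for p,d in rs)
def onz(C,uv,z):
    p,d=ray(C,uv); return p+d*(z-p[2])/d[2]
E
python3 - <<'E'
from h import *
S,D=cam('scene'),cam('side')
P=dict(sample=((344,229),(319,238)),red=((396,238),(305,278)),white=((242,160),(428,153)),black=((232,163),(419,150)),green=((255,156),(440,163)),yellow=((224,167),(411,146)),rack=((237,182),(436,178)),stand=((369,264),(327,293)),jar=((391,328),(218,290)),cup=((513,270),(294,388)),sand=((262,304),(255,214)),brush=((210,250),(325,177)))
for k,(a,b) in P.items(): print(k,[np.round(v,3) for v in tri([ray(S,a),ray(D,b)])])
# stand base corners
for nm,C,L in(('s',S,[(312,276),(336,233),(422,253),(408,293)]),('d',D,[(277,311),(340,322),(359,250)])):
  for q in L: print(nm,q,np.round(onz(C,q,0.006),3))
E
```

```text
sample [array([0.567, 0.162, 0.093]), np.float64(0.003)]
red [array([0.524, 0.271, 0.095]), np.float64(0.0)]
white [array([ 0.505, -0.24 ,  0.094]), np.float64(0.008)]
black [array([ 0.533, -0.244,  0.092]), np.float64(0.004)]
green [array([ 0.464, -0.234,  0.089]), np.float64(0.005)]
yellow [array([ 0.558, -0.246,  0.091]), np.float64(0.004)]
rack [array([ 0.486, -0.289, -0.01 ]), np.float64(0.003)]
stand [array([ 0.511,  0.198, -0.027]), np.float64(0.005)]
jar [array([0.69 , 0.384, 0.034]), np.float64(0.002)]
cup [array([0.399, 0.479, 0.046]), np.float64(0.003)]
sand [array([0.788, 0.134, 0.01 ]), np.float64(0.001)]
brush [array([ 0.733, -0.102, -0.005]), np.float64(0.001)]
s (312, 276) [0.654 0.149 0.006]
s (336, 233) [0.501 0.085 0.006]
s (422, 253) [0.432 0.282 0.006]
s (408, 293) [0.563 0.337 0.006]
d (277, 311) [0.559 0.332 0.006]
d (340, 322) [0.427 0.271 0.006]
d (359, 250) [0.508 0.07  0.006]
```

```bash
cat >> h.py <<'E'
def plan(pos,rpy):
    o=env.get_obs(); M=R.from_euler('xyz',o['tool_rot'],degrees=True)
    T=R.from_euler('xyz',rpy,degrees=True)
    s=M.inv().apply(np.array(pos)-o['tool_pos'])/0.2; t=(M.inv()*T).as_rotvec()/1.5
    print('t',round(o['time_s'],2),'shift',np.round(s,3),'turn',np.round(t,3),'dist',np.linalg.norm(s)*.2,'F',np.round(o['force'],1),'w',round(o['grip_width'],4),'g',round(o['grasp_force'],1))
E
python3 -c "
from h import *
plan([.42,-.24,.32],[180,0,-7])"
```

```text
t 1.3 shift [ 1.708 -1.537 -0.487] turn [0.   0.   0.26] dist 0.46975790756214003 F [ 0.3 -0.2  0.8] w 0.0868 g 0.0
```

{"api": "apply_moves", "payload": {
  "moves": [
    [0.2,-0.2,-0.1,0,0,0,1],
    [0.45,-0.4,-0.25,0,0,0,1],
    [0.7,-0.65,-0.4,0,0,0,1],
    [0.95,-0.85,-0.48,0,0,0,1],
    [0.95,-0.85,-0.48,0,0,0,1]
  ]
}}

```text
time_s: 1.8
tool_pos: [0.299, -0.429, 0.3124]
tool_rot: [179.9, -0.0, 15.3]
force: [0.4, -0.7, 0.3]
grip_width: 0.0867
grasp_force: 0.0
```

{"api": "apply_moves", "payload": {
  "moves": [
    [0.2,-0.18,0,0,0,0.09,1],
    [0.43,-0.38,0,0,0,0.18,1],
    [0.65,-0.58,0,0,0,0.26,1],
    [0.76,-0.69,0,0,0,0.26,1],
    [0.76,-0.69,0,0,0,0.26,1],
    [0.76,-0.69,0,0,0,0.26,1],
    [0.76,-0.69,0,0,0,0.26,1]
  ]
}}

```text
time_s: 2.5
tool_pos: [0.4074, -0.2586, 0.3113]
tool_rot: [179.9, 0.0, -7.1]
force: [-1.3, -0.6, 0.6]
grip_width: 0.0871
grasp_force: 0.0
```

```bash
python3 - <<'E'
from h import *
o=env.get_obs();print(o['time_s'],o['tool_pos'],o['tool_rot'],o['joint_velocities'].round(1))
C=cam('wrist');snap('wrist','w0');print(C)
for t in('white','black','green','yellow'):
  for x in masks_of('wrist','block_'+t)[:1]:
    m=x['pixels'].astype(np.uint8); r=cv2.minAreaRect(cv2.findNonZero(m)); print(t,x['conf'],m.sum(),r,onz(C,r[0],.128))
E
```

```text
2.5 [ 0.40744985 -0.25863253  0.31133767] [ 1.79948174e+02  1.98771701e-02 -7.08714323e+00] [ 0.9  0.4  1.1 -0.1 -0.1 -0.  -0.1]
(array([ 0.47590264, -0.26628918,  0.474361  ]), array([[-0.12387132,  0.96025267,  0.25014137],
       [-0.99229671, -0.12032062, -0.02949894],
       [ 0.00177073, -0.25186853,  0.96775984]]), np.float64(348.6188130797265), 316.12120437891923, 238.82009518493388)
white 0.67 1402 ((301.23077392578125, 136.84616088867188), (57.65814208984375, 25.10286521911621), 11.309932708740234) [ 0.48788515 -0.25408842  0.128     ]
black 0.95 1686 ((307.4287109375, 107.26111602783203), (58.282875061035156, 30.86358642578125), 11.689369201660156) [ 0.51348289 -0.26340994  0.128     ]
green 0.88 1319 ((297.7198486328125, 162.60098266601562), (55.26021194458008, 25.315282821655273), 9.926244735717773) [ 0.46450489 -0.24747315  0.128     ]
yellow 0.77 1752 ((311.8846130371094, 76.5769271850586), (60.01153564453125, 30.594118118286133), 11.309932708740234) [ 0.53919088 -0.27089818  0.128     ]
```

View pics/w0.png

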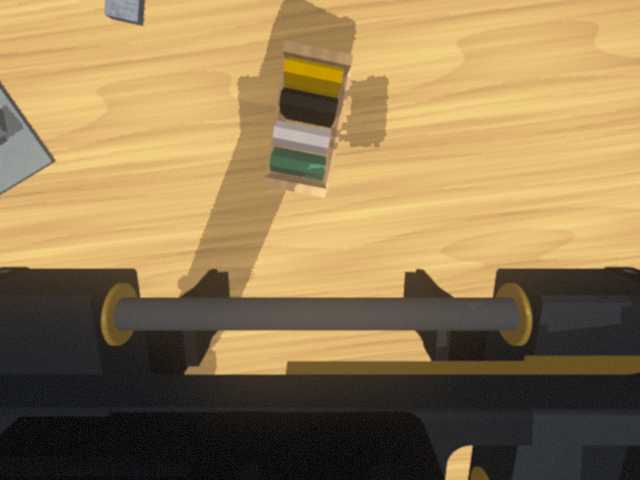

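The wrist view shows the rack near straight below the camera: yellow (312,77), black (307,107), white (301,137), green (298,163). I'll move lower, aligned to the row, for a precise look.

```bash
python3 -c "
from h import *
plan([.434,-.238,.21],[180,0,-17.4])"
```

```text
t 2.75 shift [ 0.119 -0.118  0.506] turn [-0.     0.     0.119] dist 0.1065873542943991 F [ 0.1  0.8 -0.9] w 0.0868 g 0.0
```

{"api": "apply_moves", "payload": {
  "moves": [
    [0.05,-0.05,0.2,0,0,0.06,1],
    [0.12,-0.12,0.4,0,0,0.12,1],
    [0.12,-0.12,0.5,0,0,0.12,1],
    [0.12,-0.12,0.5,0,0,0.12,1],
    [0.12,-0.12,0.5,0,0,0.12,1]
  ]
}}

```text
time_s: 3.25
tool_pos: [0.4348, -0.2373, 0.2119]
tool_rot: [180.0, -0.0, -17.4]
force: [0.1, -0.5, 1.1]
grip_width: 0.087
grasp_force: 0.0
```

```bash
python3 - <<'E'
from h import *
C=cam('wrist');im=snap('wrist','w1')
cv2.imwrite('pics/w1c.png',cv2.resize(im[0:290,200:440,::-1],None,fx=2,fy=2,interpolation=cv2.INTER_CUBIC))
o=env.get_obs();print(o['tool_pos'],o['tool_rot'])
for t in('white','black','green','yellow'):
  for x in masks_of('wrist','block_'+t)[:1]:
    m=x['pixels'].astype(np.uint8); r=cv2.minAreaRect(cv2.findNonZero(m)); print(t,x['conf'],m.sum(),r,onz(C,r[0],.128))
E
```

```text
[ 0.4353003  -0.23756294  0.21271819] [ 1.79960936e+02 -1.05852376e-01 -1.73873673e+01]
white 0.69 2456 ((317.4999694824219, 165.99998474121094), (76.99998474121094, 31.999996185302734), -0.0) [ 0.48888323 -0.25461383  0.128     ]
black 0.72 2906 ((318.95245361328125, 123.0179672241211), (80.26872253417969, 37.465030670166016), 1.080924153327942) [ 0.51567536 -0.26400746  0.128     ]
green 0.83 2455 ((318.00201416015625, 199.38601684570312), (76.04093170166016, 33.819358825683594), 1.005086064338684) [ 0.46657635 -0.24802013  0.128     ]
yellow 0.79 3369 ((318.94439697265625, 83.33252716064453), (83.8897476196289, 41.763736724853516), 0.8303154110908508) [ 0.53931257 -0.2713579   0.128     ]
```

View pics/w1c.png

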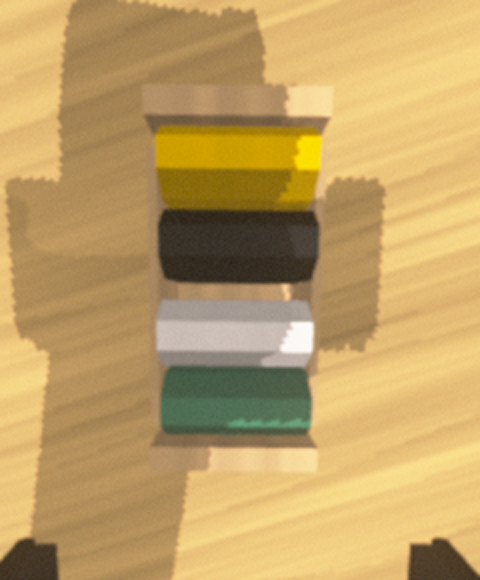

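The crop shows the black block's near body edge at crop row 283 (pixel row 141.5), the white block's far body edge at row 299 (149.5), and the tops running from columns 278 to 358. The floor is visible in the gap.

```bash
python3 - <<'E'
from h import *
C=cam('wrist')
y=np.radians(-18.2);u=np.array([np.cos(y),np.sin(y)]);v=np.array([-u[1],u[0]])
f=lambda a,z:(lambda p:(round(p[:2]@u,4),round(p[:2]@v,4)))(onz(C,a,z))
print('black near body',f((319,141.5),.108),'white far body',f((319,149.5),.108))
print('white ridge far',f((319,159.5),.128),'white ridge near',f((318,176),.128))
print('white ends',f((277.5,166),.125),f((357,166),.125),'black ends',f((279,125),.125),f((359.5,125),.125))
print('end plates yellow near edge top',f((319,59),.09),' outer',f((319,43),.09),'green plate',f((317,224),.09),f((317,235),.09))
print('u',u,'v',v)
plan([.50,.10,.30],[180,0,22])
E
```

```text
black near body (np.float64(0.5616), np.float64(-0.0899)) white far body (np.float64(0.5559), np.float64(-0.09))
white ridge far (np.float64(0.5492), np.float64(-0.0899)) white ridge near (np.float64(0.5379), np.float64(-0.0894))
white ends (np.float64(0.5442), np.float64(-0.0607)) (np.float64(0.545), np.float64(-0.1168)) black ends (np.float64(0.5718), np.float64(-0.0621)) (np.float64(0.5726), np.float64(-0.1173))
end plates yellow near edge top (np.float64(0.6214), np.float64(-0.0891))  outer (np.float64(0.6322), np.float64(-0.0889)) green plate (np.float64(0.4954), np.float64(-0.0895)) (np.float64(0.4859), np.float64(-0.0896))
u [ 0.94997205 -0.31233492] v [0.31233492 0.94997205]
t 3.5 shift [-0.194 -1.705 -0.438] turn [ 0.001 -0.001 -0.458] dist 0.35419815364751367 F [0.9 0.  0.4] w 0.087 g 0.0
```

{"api": "apply_moves", "payload": {
  "moves": [
    [0,-0.2,-0.2,0,0,-0.09,1],
    [0,-0.45,-0.4,0,0,-0.18,1],
    [-0.05,-0.7,-0.4,0,0,-0.27,1],
    [-0.1,-0.95,-0.4,0,0,-0.36,1],
    [-0.1,-0.95,-0.4,0,0,-0.45,1]
  ]
}}

```text
time_s: 4.0
tool_pos: [0.4734, -0.0431, 0.2934]
tool_rot: [179.9, -0.2, 22.1]
force: [0.0, 0.4, 0.2]
grip_width: 0.0871
grasp_force: 0.0
```

```bash
python3 -c "
from h import *
plan([.503,.136,.29],[180,0,22])"
```

```text
t 4.0 shift [ 0.474 -0.774  0.018] turn [ 0.001 -0.002  0.001] dist 0.18157148130203535 F [0.  0.4 0.2] w 0.0871 g 0.0
```

{"api": "apply_moves", "payload": {
  "moves": [
    [0.12,-0.2,0,0,0,0,1],
    [0.25,-0.4,0,0,0,0,1],
    [0.38,-0.6,0,0,0,0,1],
    [0.47,-0.77,0,0,0,0,1],
    [0.47,-0.77,0,0,0,0,1],
    [0.47,-0.77,0,0,0,0,1]
  ]
}}

```text
time_s: 4.6
tool_pos: [0.5039, 0.1293, 0.2919]
tool_rot: [180.0, -0.0, 21.5]
force: [0.4, -0.3, -0.1]
grip_width: 0.0872
grasp_force: 0.0
```

```bash
python3 - <<'E'
from h import *
C=cam('wrist');im=snap('wrist','w2')
o=env.get_obs();print(o['tool_pos'],o['tool_rot'])
for t in('sample','block_red'):
  for x in masks_of('wrist',t)[:1]:
    m=x['pixels'].astype(np.uint8); r=cv2.minAreaRect(cv2.findNonZero(m)); print(t,x['conf'],m.sum(),r,cv2.boundingRect(m))
E
```

```text
[0.50411451 0.12773757 0.2916639 ] [ 1.79937634e+02 -1.04422216e-02  2.13323650e+01]
sample 0.82 4117 ((314.0, 141.5), (71.0, 62.0), 90.0) (283, 106, 63, 72)
block_red 0.56 4816 ((193.2000274658203, 139.39999389648438), (103.75355529785156, 65.29318237304688), 63.43495178222656) (145, 103, 94, 74)
```

View pics/w2.png

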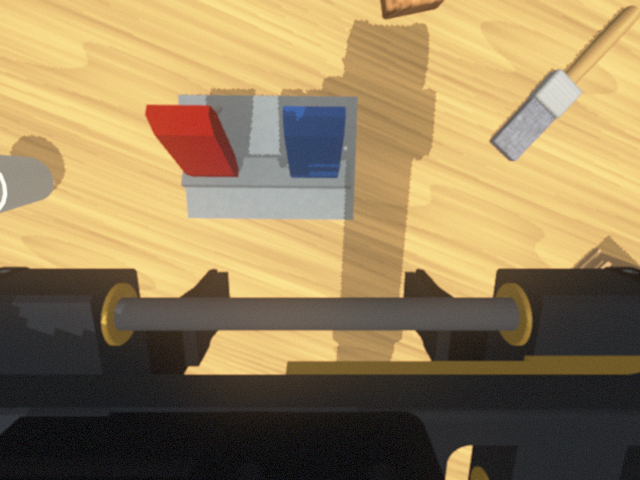

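The wrist view shows blue from (283,106) to (346,178), red from (146,103) to (239,177), and the stand base's near edge at (188,217)–(354,219). I'll fit the block's pose to its silhouettes.

```bash
cat > fit.py <<'E'
from h import *
from scipy.optimize import minimize
prof=[(-5,0),(5,0),(12,20),(12,100),(5,120),(-5,120),(-12,100),(-12,20)]
V=np.array([(x,y,z) for x,z in prof for y in(-27,27)])/1000.
def body(p,lean=30): 
    return R.from_euler('zy',[0,lean],degrees=True).apply(V) if 0 else (R.from_euler('ZY',[p[2],lean],degrees=True).apply(V)+[p[0],p[1],.034])
def blue(im):
    r,g,b=[im[:,:,i].astype(int) for i in range(3)]; m=((b>r*1.6+12)&(b>g*1.25+8)).astype(np.uint8)
    return m
def sil(C,p):
    K=8; q=cv2.convexHull((proj(C,body(p))*16).astype(np.int32)); m=np.zeros((480,640),np.uint8); cv2.fillConvexPoly(m,q,1,cv2.LINE_8,4); return m
obs=[]
for n in('wrist','side','scene'):
    C=cam(n); im=snap(n,'f_'+n); m=blue(im)
    seed=boxes_of(n,'sample')[0]['location']; nb,lab,st,ce=cv2.connectedComponentsWithStats(m)
    ok=[i for i in range(1,nb) if st[i,4]>80]; i=min(ok,key=lambda i:np.hypot(*(ce[i]-seed)))
    obs.append((n,C,(lab==i).astype(np.uint8))); print(n,st[i],ce[i])
def iou(a,b): return (a&b).sum()/(a|b).sum()
def cost(p,which):
    return -sum(iou(sil(C,p),m) for n,C,m in obs if n in which)
for which in(('wrist',),('wrist','side'),('side',)):
    best=None
    for y0 in(15,22,28):
        r=minimize(cost,[.54,.15,y0],args=(which,),method='Nelder-Mead',options=dict(initial_simplex=[[.54,.15,y0],[.56,.15,y0],[.54,.17,y0],[.54,.15,y0+5]],xatol=1e-4,fatol=1e-4))
        if best is None or r.fun<best.fun: best=r
    print(which,best.x.round(4),best.fun,[(n,round(iou(sil(C,best.x),m),3)) for n,C,m in obs])
n,C,m=obs[0]
for nm,q in(('base near',[(188,217),(354,219)]),):
    a,b=[onz(C,x,.006) for x in q]; d=a-b; print(nm,a,b,np.degrees(np.arctan2(d[1],d[0]))-90,np.linalg.norm(d))
E
python3 fit.py
```

```text
wrist [ 279  105   62   71 3769] [310.41549483 138.01618466]
side [303 216  32  48 828] [318.61594203 239.45169082]
scene [325 215  32  23 159] [338.23899371 221.19496855]
('wrist',) [ 0.539   0.1472 20.8809] -0.9007889074826679 [('wrist', np.float64(0.901)), ('side', np.float64(0.802)), ('scene', np.float64(0.191))]
('wrist', 'side') [ 0.5427  0.143  27.1169] -1.7422194286241415 [('wrist', np.float64(0.873)), ('side', np.float64(0.87)), ('scene', np.float64(0.192))]
('side',) [ 0.5428  0.1419 30.9902] -0.8896103896103896 [('wrist', np.float64(0.83)), ('side', np.float64(0.89)), ('scene', np.float64(0.194))]
base near [0.42689543 0.27626253 0.006     ] [0.50274103 0.07279788 0.006     ] 20.44396684863051 0.21714146843833793
```

```bash
python3 - <<'E'
from h import *
import sys
src=open('fit.py').read().split('obs=[]')[0].replace('from h import *',''); exec(src)
C=cam('wrist'); p=[.539,.1472,20.88]; out=[]
im=cv2.imread('pics/f_wrist.png'); c=cv2.resize(im[90:230,130:370],None,fx=3,fy=3,interpolation=cv2.INTER_CUBIC)
q=((proj(C,body(p))-[130,90])*3).astype(int)
cv2.polylines(c,[cv2.convexHull(q.astype(np.int32))],True,(0,255,255),1)
for a in q: cv2.circle(c,tuple(map(int,a)),2,(0,255,0),-1)
C=cam('side');im=cv2.imread('pics/f_side.png');d=cv2.resize(im[205:275,285:345],None,fx=6,fy=6,interpolation=cv2.INTER_CUBIC)
q=((proj(C,body(p))-[285,205])*6).astype(np.int32);cv2.polylines(d,[cv2.convexHull(q)],True,(0,255,255),1)
h=np.zeros((420,c.shape[1]+d.shape[1],3),np.uint8);h[:,:720]=c;h[:,720:]=d
h=cv2.resize(h,(800,int(420*800/h.shape[1])));cv2.imwrite('pics/ov.png',h)
E
```

```text
(no output)
```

View pics/ov.png

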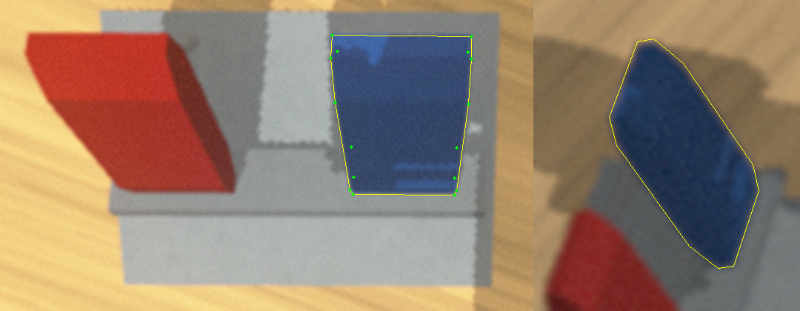

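The wrist overlay matches to about a pixel, and the side view to about 2 px. Blue's foot is at (0.539, 0.147), yaw 20.8.

```bash
python3 -c "
from h import *
plan([.6325,.1824,.2072],[180,30,20.8])"
```

```text
t 5.05 shift [ 0.698 -0.021  0.421] turn [ 0.002 -0.349  0.006] dist 0.16304038635942975 F [ 0.5 -0.1 -0.2] w 0.0869 g 0.0
```

{"api": "apply_moves", "payload": {
  "moves": [
    [0.2,0,0,0,-0.08,0,1],
    [0.4,0,0,0,-0.17,0,1],
    [0.6,-0.01,0.1,0,-0.26,0,1],
    [0.7,-0.02,0.25,0,-0.35,0,1],
    [0.7,-0.02,0.42,0,-0.35,0.005,1],
    [0.7,-0.02,0.42,0,-0.35,0.005,1],
    [0.7,-0.02,0.42,0,-0.35,0.005,1],
    [0.7,-0.02,0.42,0,-0.35,0.005,1]
  ]
}}

```text
time_s: 5.85
tool_pos: [0.6332, 0.1831, 0.2125]
tool_rot: [179.9, 29.7, 20.8]
force: [0.1, 0.1, 1.0]
grip_width: 0.0871
grasp_force: 0.0
```

```bash
python3 -c "
from h import *
plan([.5722,.1596,.0955],[180,30,20.8]);print(env.get_obs()['qpos'])"
```

```text
t 5.85 shift [ 0.005 -0.     0.67 ] turn [ 0.002 -0.004  0.   ] dist 0.13400872962957275 F [0.1 0.1 1. ] w 0.0871 g 0.0
[  -2.34862109   49.43683599  -38.02902797   49.39038919   22.83816902
  117.49256545 -100.54350562]
```

```bash
python3 -c "
from h import *
plan([.6079,.1731,.1898],[180,20,20.8])"
```

```text
t 5.85 shift [-0.062  0.001  0.166] turn [0.002 0.113 0.001] dist 0.03542817974979373 F [0.1 0.1 1. ] w 0.0871 g 0.0
```

{"api": "apply_moves", "payload": {
  "moves": [
    [-0.03,0,0,0,0.06,0,1],
    [-0.06,0,0.08,0,0.113,0,1],
    [-0.062,0,0.165,0,0.113,0,1],
    [-0.062,0,0.165,0,0.113,0,1],
    [-0.062,0,0.165,0,0.113,0,1],
    [-0.062,0,0.165,0,0.113,0,1]
  ]
}}

```text
time_s: 6.45
tool_pos: [0.6086, 0.1735, 0.1881]
tool_rot: [179.8, 20.1, 20.8]
force: [-0.1, 0.6, 0.6]
grip_width: 0.0871
grasp_force: 0.0
```

```bash
python3 -c "
from h import *
plan([.5759,.161,.0958],[180,20,20.8]);print(env.get_obs()['qpos'])"
```

```text
t 6.45 shift [-0.006 -0.001  0.494] turn [0.002 0.001 0.   ] dist 0.09872512951612383 F [-0.1  0.6  0.6] w 0.0871 g 0.0
[   5.37247573   39.14105765  -40.93125757   67.46716683   20.87929625
  101.47753815 -101.57152375]
```

Good margin now. Descend, settle and close.

{"api": "apply_moves", "payload": {
  "moves": [
    [-0.002,0,0.12,0,0,0,1],
    [-0.004,0,0.25,0,0,0,1],
    [-0.006,0,0.37,0,0,0,1],
    [-0.006,0,0.47,0,0,0,1],
    [-0.006,0,0.494,0,0,0,1],
    [-0.006,0,0.494,0,0,0,1],
    [-0.006,0,0.494,0,0,0,1]
  ]
}}

```text
time_s: 7.15
tool_pos: [0.5754, 0.1614, 0.094]
tool_rot: [179.9, 20.2, 20.9]
force: [0.3, -1.0, 0.8]
grip_width: 0.0869
grasp_force: 0.0
```

```bash
python3 -c "
from h import *
plan([.5759,.161,.0958],[180,20,20.8]);print(env.get_obs()['qpos'])"
```

```text
t 7.15 shift [-0.002  0.003 -0.009] turn [0.002 0.003 0.001] dist 0.0018783511887831416 F [ 0.3 -1.   0.8] w 0.0869 g 0.0
[   8.25793618   39.1759695   -40.72400551   79.33642433   21.3059757
   90.64914769 -102.79567949]
```

{"api": "apply_moves", "payload": {
  "moves": [
    [0,0,0,0,0,0,0.7],
    [0,0,0,0,0,0,0.6],
    [0,0,0,0,0,0,0.4],
    [0,0,0,0,0,0,0.3],
    [0,0,0,0,0,0,0.3],
    [0,0,0,0,0,0,0.3],
    [0,0,0,0,0,0,0.3]
  ],
  "grip_force": 45
}}

```text
time_s: 7.85
tool_pos: [0.5743, 0.1605, 0.0928]
tool_rot: [179.9, 20.4, 20.9]
force: [-0.5, -0.3, 0.3]
grip_width: 0.0539
grasp_force: 45.0
```

```bash
python3 -c "
from h import *
plan([.5743,.1605,.26],[180,20,20.8])"
```

```text
t 7.85 shift [-0.291  0.002 -0.784] turn [0.002 0.004 0.001] dist 0.16721194172124446 F [-0.5 -0.3  0.3] w 0.0539 g 45.0
```

{"api": "apply_moves", "payload": {
  "moves": [
    [-0.015,0,-0.04,0,0,0,0.3],
    [-0.045,0,-0.12,0,0,0,0.3],
    [-0.09,0,-0.24,0,0,0,0.3],
    [-0.14,0,-0.38,0,0,0,0.3],
    [-0.19,0,-0.52,0,0,0,0.3],
    [-0.24,0,-0.65,0,0,0,0.3],
    [-0.27,0,-0.74,0,0,0,0.3],
    [-0.29,0,-0.78,0,0,0,0.3],
    [-0.29,0,-0.78,0,0,0,0.3]
  ]
}}

```text
time_s: 8.75
tool_pos: [0.5744, 0.1615, 0.2612]
tool_rot: [179.9, 20.2, 20.9]
force: [-0.1, 0.5, -1.6]
grip_width: 0.0536
grasp_force: 45.0
```

```bash
python3 -c "
from h import *
o=env.get_obs();print(o['tool_pos'],o['tool_rot'])
plan([.5,-.02,.28],[180,-10,0])"
```

```text
[0.57436501 0.16145126 0.26117505] [179.8721551   20.19102773  20.91734117]
t 8.75 shift [-0.662  0.714  0.145] turn [0.023 0.347 0.246] dist 0.1970002359411773 F [-0.1  0.5 -1.6] w 0.0536 g 45.0
```

{"api": "apply_moves", "payload": {
  "moves": [
    [-0.06,0.06,-0.1,0.002,0.04,0.03,0.3],
    [-0.15,0.16,-0.15,0.005,0.1,0.07,0.3],
    [-0.26,0.28,-0.15,0.01,0.16,0.11,0.3],
    [-0.38,0.41,-0.1,0.014,0.22,0.15,0.3],
    [-0.5,0.54,-0.05,0.018,0.28,0.2,0.3],
    [-0.6,0.65,0,0.021,0.32,0.23,0.3],
    [-0.66,0.71,0.1,0.023,0.347,0.246,0.3],
    [-0.66,0.71,0.1,0.023,0.347,0.246,0.3]
  ]
}}

```text
time_s: 9.55
tool_pos: [0.4977, -0.0229, 0.2829]
tool_rot: [179.8, -9.5, -0.5]
force: [-0.5, -0.4, -1.8]
grip_width: 0.0535
grasp_force: 45.0
```

```bash
python3 -c "
from h import *
o=env.get_obs();print(o['tool_pos'],o['tool_rot'],o['qpos'])
plan([.503,-.18,.28],[180,-9.6,-18.2])"
```

```text
[ 0.49767602 -0.02292268  0.28290837] [179.77088491  -9.45541845  -0.49608734] [ 39.51389614  -9.38527297 -35.32648909 105.04129015  -6.03144185
  73.23033416 -85.14559422]
t 9.55 shift [0.031 0.785 0.023] turn [-0.031  0.001  0.203] dist 0.1571944229209934 F [-0.5 -0.4 -1.8] w 0.0535 g 45.0
```

{"api": "apply_moves", "payload": {
  "moves": [
    [0,0.1,0,-0.004,0,0.03,0.3],
    [0.01,0.25,0,-0.01,0,0.07,0.3],
    [0.02,0.42,0,-0.018,0,0.12,0.3],
    [0.03,0.58,0,-0.025,0,0.16,0.3],
    [0.03,0.7,0.01,-0.03,0,0.19,0.3],
    [0.03,0.78,0.02,-0.031,0,0.203,0.3],
    [0.03,0.78,0.02,-0.031,0,0.203,0.3]
  ]
}}

```text
time_s: 10.25
tool_pos: [0.5086, -0.1774, 0.2829]
tool_rot: [-179.7, -9.7, -18.0]
force: [-0.5, -0.4, -1.6]
grip_width: 0.054
grasp_force: 45.0
```

```bash
cat >> h.py <<'E'
_G=R.from_euler('xyz',[179.9,20.4,20.9],degrees=True)
REL_P=_G.inv().apply(np.array([.539,.147,.034])-[.5743,.1605,.0928]); REL_P[1]=0
REL_R=_G.inv()*R.from_euler('ZY',[20.8,30],degrees=True)
def blk():
    o=env.get_obs(); M=R.from_euler('xyz',o['tool_rot'],degrees=True)
    return o['tool_pos']+M.apply(REL_P),M*REL_R
def goal(foot,yaw,relp=None,relr=None):
    relp=REL_P if relp is None else relp; relr=REL_R if relr is None else relr
    M=R.from_euler('z',yaw,degrees=True)*relr.inv(); return np.array(foot)-M.apply(relp),M.as_euler('xyz',degrees=True)
E
python3 - <<'E'
from h import *
print(REL_P); p,r=blk(); print('foot',p,r.as_euler('xyz',degrees=True))
src=open('fit.py').read().split('obs=[]')[0].replace('from h import *',''); exec(src)
pan=[]
for n in('scene','side'):
    C=cam(n);im=snap(n,'g_'+n)[:,:,::-1].copy(); q=proj(C,p+r.apply(V)); c0=q.mean(0).astype(int); k=6
    x0,y0=c0-[33,40]; d=cv2.resize(im[y0:y0+80,x0:x0+66],None,fx=k,fy=k,interpolation=cv2.INTER_CUBIC)
    cv2.polylines(d,[cv2.convexHull(((q-[x0,y0])*k).astype(np.int32))],True,(0,255,255),1); pan.append(d)
cv2.imwrite('pics/hold.png',np.hstack(pan)); g=goal([.5029,-.2594,.16],-18.2);print(g);plan(*g)
E
```

```text
[-0.01492702  0.          0.06828583]
foot [ 0.50565567 -0.17609276  0.21305002] [  0.45831705  -0.09058803 -18.03082191]
(array([ 0.50612107, -0.26026414,  0.22981868]), array([179.84928988,  -9.59995852, -18.10494061]))
t 10.35 shift [0.069 0.42  0.282] turn [-0.007 -0.002  0.005] dist 0.10212903648315974 F [ 0.2  1.7 -2. ] w 0.0537 g 45.0
```

View pics/hold.png

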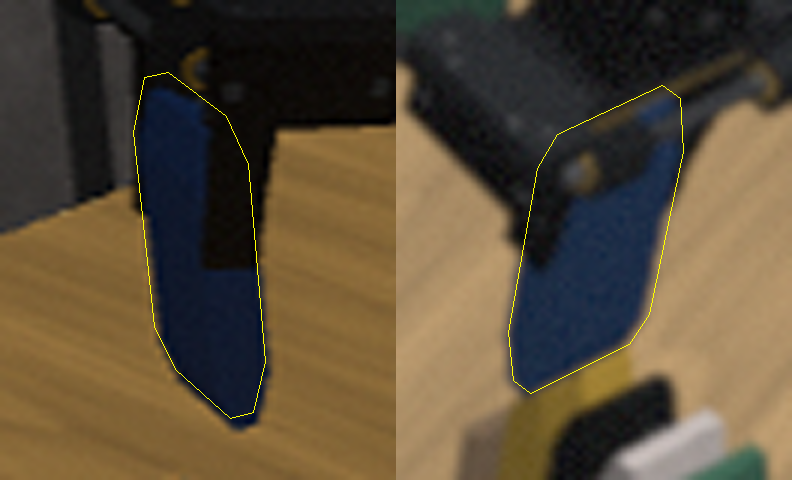

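The held block matches the prediction to about 1 px in both views and is upright. Move to hover over the gap.

{"api": "apply_moves", "payload": {
  "moves": [
    [0.01,0.08,0.03,-0.002,0,0.002,0.3],
    [0.03,0.2,0.1,-0.004,-0.001,0.003,0.3],
    [0.05,0.32,0.18,-0.006,-0.002,0.005,0.3],
    [0.065,0.4,0.25,-0.007,-0.002,0.005,0.3],
    [0.069,0.42,0.28,-0.007,-0.002,0.005,0.3],
    [0.069,0.42,0.28,-0.007,-0.002,0.005,0.3],
    [0.069,0.42,0.28,-0.007,-0.002,0.005,0.3],
    [0.069,0.42,0.28,-0.007,-0.002,0.005,0.3]
  ]
}}

```text
time_s: 11.15
tool_pos: [0.5067, -0.2601, 0.2316]
tool_rot: [179.7, -9.7, -18.1]
force: [-0.3, -0.5, -1.2]
grip_width: 0.0538
grasp_force: 45.0
```

```bash
cat > ov.py <<'E'
from h import *
src=open('fit.py').read().split('obs=[]')[0].replace('from h import *',''); exec(src)
import sys
def ov(name):
    p,r=blk(); print('foot',p,r.as_euler('xyz',degrees=True)); pan=[]
    y=np.radians(-18.2);u=np.array([np.cos(y),np.sin(y)]);v=np.array([-u[1],u[0]]);Rr=R.from_euler('z',-18.2,degrees=True)
    for n in('scene','side'):
        C=cam(n);im=snap(n,name+n)[:,:,::-1].copy(); q=proj(C,p+r.apply(V)); k=6
        c0=(q.mean(0)*.5+proj(C,[[.503,-.259,.06]])[0]*.5).astype(int); x0,y0=c0-[33,48]
        d=cv2.resize(im[y0:y0+96,x0:x0+66],None,fx=k,fy=k,interpolation=cv2.INTER_CUBIC)
        dr=lambda q,c:cv2.polylines(d,[cv2.convexHull(((q-[x0,y0])*k).astype(np.int32))],True,c,1)
        dr(q,(0,255,255))
        for uc in ((.5559-.012,.5616+.012) if len(sys.argv)<3 else ()):
            w=u*uc+v*-.0893; dr(proj(C,Rr.apply(V)+[w[0],w[1],.008]),(255,0,255))
        pan.append(d)
    cv2.imwrite('pics/%s.png'%name,np.hstack(pan))
ov(sys.argv[1]); g=goal([.5029,-.2594,.135],-18.2);plan(*g)
E
python3 ov.py hov
```

```text
foot [ 0.50352302 -0.25941015  0.16182263] [ -0.10781466  -0.10722488 -18.17298013]
t 11.25 shift [-0.025 -0.001  0.132] turn [ 0.001 -0.001  0.   ] dist 0.02685363209929506 F [ 0.2 -0.5 -1.4] w 0.0536 g 45.0
```

View pics/hov.png

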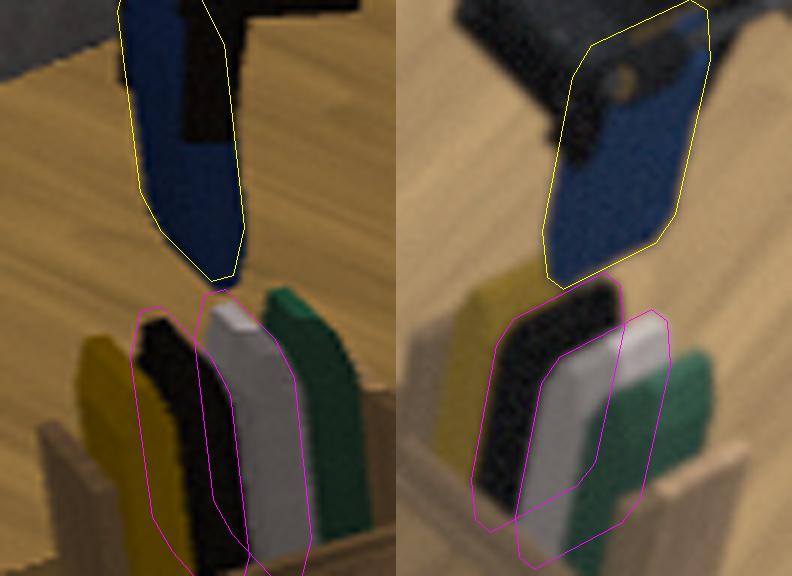

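The hover view shows the blue foot over the white–black gap, within about 1 mm after allowing for each camera's bias. Blue is perhaps 1 mm toward black. I'll compute the descent.

```bash
python3 -c "
from h import *
for z in(.125,.1,.06,.02): plan(*goal([.5022,-.2592,z],-18.2))"
```

```text
t 11.25 shift [-0.037 -0.001  0.181] turn [ 0.001 -0.001  0.   ] dist 0.0368675574903276 F [ 0.2 -0.5 -1.4] w 0.0536 g 45.0
t 11.25 shift [-0.058 -0.002  0.304] turn [ 0.001 -0.001  0.   ] dist 0.061860826881150494 F [ 0.2 -0.5 -1.4] w 0.0536 g 45.0
t 11.25 shift [-0.091 -0.003  0.501] turn [ 0.001 -0.001  0.   ] dist 0.10185692943441288 F [ 0.2 -0.5 -1.4] w 0.0536 g 45.0
t 11.25 shift [-0.125 -0.004  0.698] turn [ 0.001 -0.001  0.   ] dist 0.14185522988312504 F [ 0.2 -0.5 -1.4] w 0.0536 g 45.0
```

{"api": "apply_moves", "payload": {
  "moves": [
    [-0.015,0,0.06,0,0,0,0.3],
    [-0.037,0,0.14,0,0,0,0.3],
    [-0.037,0,0.18,0,0,0,0.3],
    [-0.037,0,0.18,0,0,0,0.3],
    [-0.045,0,0.22,0,0,0,0.3],
    [-0.052,0,0.26,0,0,0,0.3],
    [-0.058,-0.001,0.3,0,0,0,0.3],
    [-0.058,-0.001,0.3,0,0,0,0.3],
    [-0.058,-0.001,0.3,0,0,0,0.3]
  ],
  "grip_force": 60
}}

```text
time_s: 12.15
tool_pos: [0.5044, -0.2608, 0.1694]
tool_rot: [179.8, -9.6, -18.2]
force: [-0.4, 0.1, 0.2]
grip_width: 0.0538
grasp_force: 60.0
```

```bash
python3 ov.py in1 x; python3 -c "
from h import *
for z in(.1,.06,.03,.01): plan(*goal([.5022,-.2592,z],-18.2))"
```

```text
foot [ 0.50110273 -0.26003146  0.0996075 ] [-9.71777513e-02 -3.43446448e-03 -1.82803333e+01]
t 12.25 shift [ 0.035 -0.005 -0.171] turn [ 0.001 -0.001 -0.001] dist 0.034836966163394066 F [ 0.3 -0.8 -2.5] w 0.0535 g 60.0
t 12.25 shift [ 0.002 -0.005  0.001] turn [ 0.001 -0.001 -0.001] dist 0.0011812106325100337 F [ 0.3 -0.8 -2.5] w 0.0535 g 60.0
t 12.25 shift [-0.032 -0.006  0.198] turn [ 0.001 -0.001 -0.001] dist 0.04021610846994858 F [ 0.3 -0.8 -2.5] w 0.0535 g 60.0
t 12.25 shift [-0.057 -0.007  0.346] turn [ 0.001 -0.001 -0.001] dist 0.07020890593007346 F [ 0.3 -0.8 -2.5] w 0.0535 g 60.0
t 12.25 shift [-0.074 -0.008  0.445] turn [ 0.001 -0.001 -0.001] dist 0.09020676544944989 F [ 0.3 -0.8 -2.5] w 0.0535 g 60.0
```

View pics/in1.png

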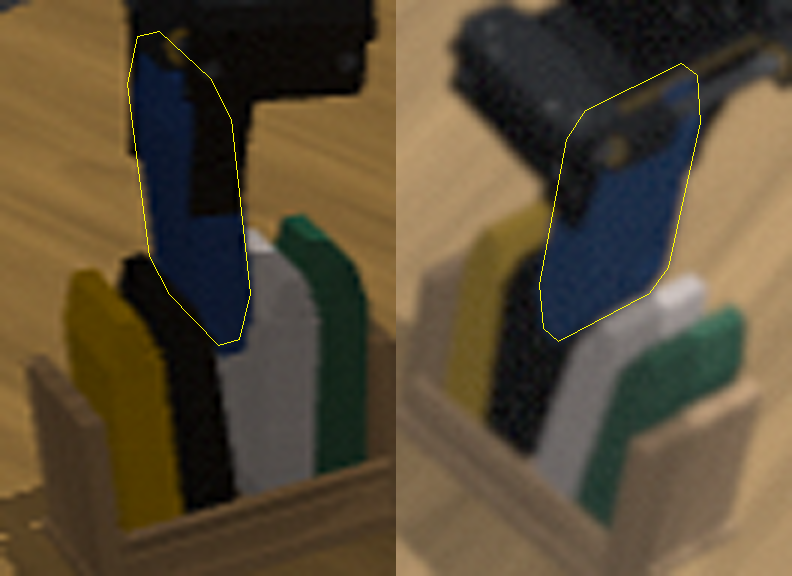

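The foot sits between black and white with only light contact, and everything is upright. Continue slowly.

{"api": "apply_moves", "payload": {
  "moves": [
    [-0.003,-0.005,0.03,0,0,0,0.3],
    [-0.008,-0.005,0.06,0,0,0,0.3],
    [-0.013,-0.005,0.09,0,0,0,0.3],
    [-0.018,-0.005,0.12,0,0,0,0.3],
    [-0.023,-0.005,0.15,0,0,0,0.3],
    [-0.028,-0.005,0.18,0,0,0,0.3],
    [-0.034,-0.006,0.21,0,0,0,0.3],
    [-0.039,-0.006,0.24,0,0,0,0.3],
    [-0.044,-0.006,0.27,0,0,0,0.3],
    [-0.049,-0.006,0.3,0,0,0,0.3],
    [-0.054,-0.007,0.33,0,0,0,0.3],
    [-0.059,-0.007,0.36,0,0,0,0.3],
    [-0.064,-0.007,0.39,0,0,0,0.3],
    [-0.064,-0.007,0.39,0,0,0,0.3]
  ]
}}

```text
time_s: 13.65
tool_pos: [0.5045, -0.2597, 0.0894]
tool_rot: [179.8, -9.5, -18.2]
force: [0.1, -0.3, -2.1]
grip_width: 0.0536
grasp_force: 60.0
```

```bash
python3 -c "
from h import *
p,r=blk();print(p,r.as_euler('xyz',degrees=True))
for z in(.02,.008,.004): plan(*goal([.5022,-.2592,z],-18.2))"
```

```text
[ 0.50121563 -0.25884994  0.01959197] [ -0.07985345   0.06833913 -18.28006825]
t 13.65 shift [ 0.005  0.001 -0.001] turn [ 0.001  0.001 -0.001] dist 0.0010521527603862674 F [ 0.1 -0.3 -2.1] w 0.0536 g 60.0
t 13.65 shift [-0.005  0.     0.058] turn [ 0.001  0.001 -0.001] dist 0.011627985624970687 F [ 0.1 -0.3 -2.1] w 0.0536 g 60.0
t 13.65 shift [-0.008  0.     0.078] turn [ 0.001  0.001 -0.001] dist 0.015617652121311446 F [ 0.1 -0.3 -2.1] w 0.0536 g 60.0
```

{"api": "apply_moves", "payload": {
  "moves": [
    [-0.003,0,0.015,0,0,0,0.3],
    [-0.005,0,0.03,0,0,0,0.3],
    [-0.007,0,0.045,0,0,0,0.3],
    [-0.009,0,0.058,0,0,0,0.3],
    [-0.009,0,0.058,0,0,0,0.3],
    [-0.009,0,0.058,0,0,0,0.3]
  ]
}}

```text
time_s: 14.25
tool_pos: [0.5052, -0.2601, 0.0788]
tool_rot: [179.7, -9.6, -18.2]
force: [0.0, 0.4, -0.7]
grip_width: 0.0537
grasp_force: 60.0
```

{"api": "apply_moves", "payload": {
  "moves": [
    [-0.001,0,0.005,0,0,0,0.3],
    [-0.002,0,0.01,0,0,0,0.3],
    [-0.002,0,0.01,0,0,0,0.3],
    [-0.002,0,0.01,0,0,0,0.3]
  ]
}}

```text
time_s: 14.65
tool_pos: [0.5059, -0.2604, 0.0776]
tool_rot: [179.7, -9.7, -18.2]
force: [-0.9, 0.4, 4.0]
grip_width: 0.0536
grasp_force: 60.0
```

{"api": "apply_moves", "payload": {
  "moves": [
    [-0.001,0,0.005,0,0,0,0.3],
    [-0.001,0,0.005,0,0,0,0.3],
    [-0.001,0,0.005,0,0,0,0.3]
  ]
}}

```text
time_s: 14.95
tool_pos: [0.5067, -0.2607, 0.0776]
tool_rot: [179.7, -9.8, -18.2]
force: [-0.6, 0.7, 9.7]
grip_width: 0.0535
grasp_force: 60.0
```

```bash
python3 ov.py seat x
```

```text
foot [ 0.50365315 -0.26007728  0.00777354] [ -0.14271743  -0.21926667 -18.28945674]
t 15.05 shift [ 0.105  0.002 -0.627] turn [ 0.002 -0.003 -0.001] dist 0.12720880939704624 F [-1.3  0.5  8.2] w 0.0537 g 60.0
```

View pics/seat.png

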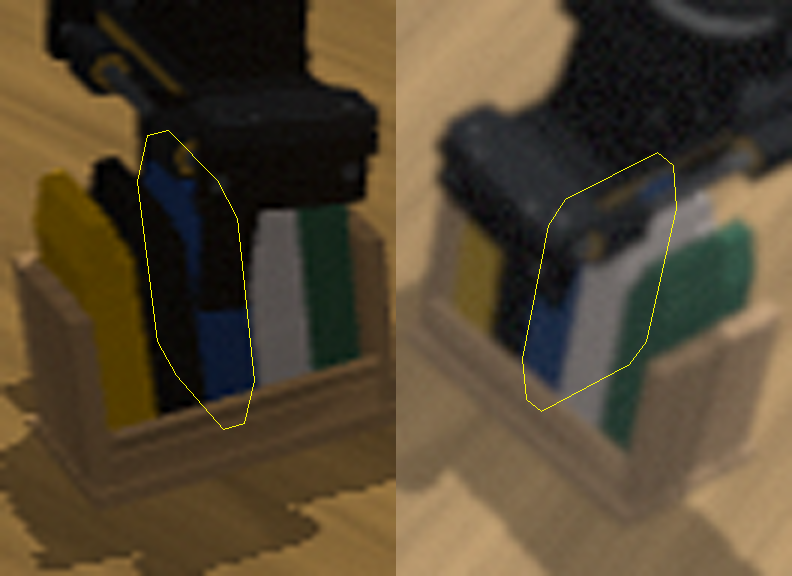

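Blue stands home between black and white (foot z 0.0078, firm floor contact), and all five are upright. Release and retreat straight back.

{"api": "apply_moves", "payload": {
  "moves": [
    [0,0,-0.005,0,0,0,0.63],
    [0,0,-0.005,0,0,0,0.8],
    [0,0,-0.005,0,0,0,1],
    [0,0,-0.005,0,0,0,1],
    [0,0,-0.005,0,0,0,1]
  ]
}}

```text
time_s: 15.55
tool_pos: [0.5049, -0.2599, 0.0765]
tool_rot: [179.7, -9.6, -18.2]
force: [-0.3, 0.4, 0.1]
grip_width: 0.0787
grasp_force: 0.0
```

{"api": "apply_moves", "payload": {
  "moves": [
    [0,0,-0.03,0,0,0,1],
    [0,0,-0.1,0,0,0,1],
    [0,0,-0.25,0,0,0,1],
    [0,0,-0.45,0,0,0,1],
    [0,0,-0.65,0,0,0,1],
    [0,0,-0.75,0,0,0,1],
    [0,0,-0.75,0,0,0,1]
  ]
}}

```text
time_s: 16.25
tool_pos: [0.4833, -0.2525, 0.2301]
tool_rot: [179.6, -10.1, -18.1]
force: [0.8, 0.1, 0.1]
grip_width: 0.0871
grasp_force: 0.0
```

```bash
python3 - <<'E'
from h import *
im=[]
for n,(x,y) in(('scene',(238,170)),('side',(430,163))):
    a=snap(n,'e_'+n)[:,:,::-1]; im.append(cv2.resize(a[y-50:y+50,x-40:x+40],None,fx=5,fy=5,interpolation=cv2.INTER_CUBIC))
cv2.imwrite('pics/end.png',np.hstack(im)); print(env.get_obs()['joint_velocities'].round(2))
E
```

```text
[-0.09  1.7   0.05  1.81  0.08 -0.19 -0.11]
```

View pics/end.png

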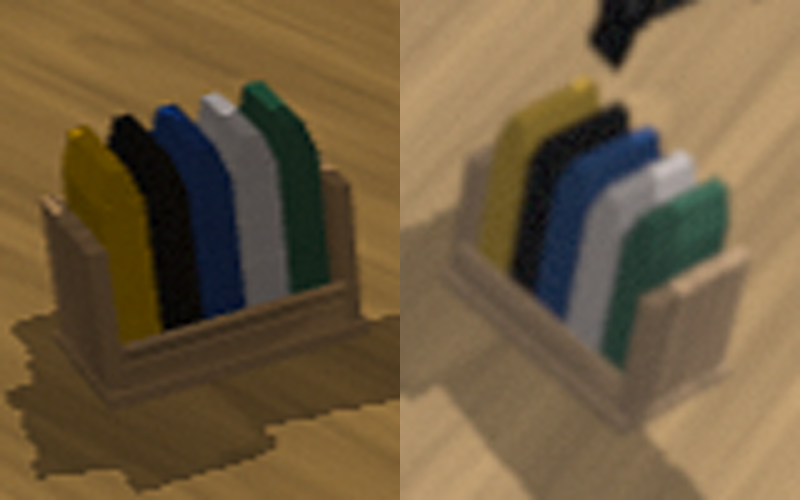

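All five blocks stand upright and evenly spaced with level tops, blue between black and white, and the gripper is clear.

```bash
python3 -c "
from cell import env
print(env.sign_off())"
```

```text
the job is handed in; nothing more can be done
None
```

The blue block is filed upright between the white and black blocks, down on the rack floor, with all five blocks standing and the job handed in at about 16 s of robot time; no verdict came back.

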